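# Clamp a glass bottle in the bench shaker to the spring-gauge mark

### The arm

A 6-joint arm with a two-finger parallel gripper is mounted at the origin on a cart in front of the work surface, level with it; the furniture and walls round the work are solid. World frame = base frame: x ahead of the robot, y to its left, z up, the work surface at z = 0. Lengths are in mm, angles in rad, forces in N, time in s.
With the tool pointing down it reaches from about 300 to 775 mm from the base axis. Payload 14.6 kg.
Tool frame: the origin (TCP) lies at the very end of the fingers, on their centre line; the grasp point (between the pads) lies 19 mm behind it; z points along the fingers, y is the line along which they close (so a half turn about z gives the same grasp; the last joint's range is limited). The gripper opens to 94 mm and grips with 3 to 60 N. Pads are 16 mm wide; open, the fingers measure 119 mm over their backs; the gripper's body (75 mm by 177 mm) begins 78 mm behind the grasp point.
Start: joints at [-1.22, 0.3, 1.521, -0, 1.321, -0.067], TCP at [223.155, -502.684, 205.446] pointing down, gripper open.
Joint ranges: [-3.03, 3.03], [-0.79, 2.21], [0.23, 2.52], [-1.04, 4.18], [0, 3.07], [-2.55, 2.55]. Speed limits (rad/s): [2.22, 2.22, 2.57, 3.14, 3.14, 3.14].

### API

Orientations are given as [roll, pitch, yaw] about the fixed x, y, z axes, in that order (R = Rz(yaw) Ry(pitch) Rx(roll)).
In Python, from cell import manip, optics gives the robot as it stands.
- The arm moves only by the shell command python3 -m crank 'ROWS' [FORCE]. ROWS is JSON, a list of rows, each a list of 7 numbers: the opening in per cent of the stroke, from 0 (shut) to 100 (fully open), then the shift along the tool's x, y, z in mm, then the turn, a rotation vector about the tool's x, y, z in rad. A call has 1 to 10 rows; each row is the pose to reach, as a shift and turn from the pose commanded when the call began, along the tool's axes at that moment; what a row does not reach only later rows make up. A row lasts 1/10 s, in which the tool goes at most 50 mm and 8.59 degrees, less where a joint would pass 70% of its speed; a pose out of reach is approached as far as the arm can. A call with a gripper value outside its range is refused whole. The fingers move at their own pace and stop on an object; FORCE is the grip in N (left out, the last holds). Time passes only in rows, so rows that repeat a pose let the fingers close. It gives the time, the measured TCP pose, the force, the opening and the grip force at its end, in the units of the state.
- manip.read_state(): the state, without advancing time (a new reading comes with each control period).
- optics.camera(name): name is "scene" or "top"; returns (picture, depth): 400x640x3 uint8, red, green, blue; 400x640 float32, mm along the optical axis (not along the pixel's ray), 0 where there is no reading.
- optics.calibration(name): a dict with "camera_matrix" (3x3 intrinsics, pixels), "k1" (the pictures are not rectified: a ray, as slopes to the right and down, at radius r is drawn at 1 + k1 r^2 times it, then the intrinsics apply), "R" (3x3) and "t" (3): a world point X has camera coordinates R X + t. Camera axes: x right, y down, z forward; pixel columns grow to the right and rows downward; lengths in mm; the calibration is good to about 2 mm. A picture is of the moment at which its call begins. calibration takes no time and is no camera call.
- manip.sign_off(): hands the job in; it is judged then, once.
The state is a dict: "clock": time; "joints": joint angles; "qd": joint speeds; "effort": joint torques, N m; "eef_pos": TCP position; "eef_rot": TCP orientation; "wrist_force": force on the tool from outside, world axes, zero at the start; "moment": the same for the moment, N m; "finger_gap": finger opening in mm; "finger_force": force on a finger pad.
Only numpy, scipy, OpenCV 4.12 (cv2) and the standard library are available. Lean on these libraries where they do the work, as an engineer would, in place of code of your own. Each camera call takes 0.05 s, during which the arm holds its last target. There are 200 camera calls.

### The job

Load the bench shaker: stand the wide amber screw-cap bottle upright on the pad of its clamp, between the fixed V-jaw and the sprung jaw, and let go of it. Then tighten the clamp, turning the round knurled knob on top clockwise until the sprung jaw is pushed back so far that its pointer stands at the long set mark on the slide's scale, and let go of the knob. The bottle is glass and cracks if the spring is driven solid beyond the mark; do not push on the jaw itself and leave the things round about where they are.

Things in the scene. Friction and masses are not known exactly. Their poses are not given: they have to be found in the camera images.
- bottle: The amber glass bottle with a blue screw cap, round, 46 mm diameter, 88 mm tall (cap: top 18 mm, 45 mm diameter), 0.1 to 0.2 kg, standing loose on the worktop. Origin: centre of its underside, z up. Grip it from above round the cap and shoulder. Not the thinner dropper bottle.
- shaker: White bench shaker, fixed to the worktop, 150 x 270 mm, with an aluminium tray (top 66 mm up) that carries the clamp: from right to left knob on its gear head, slide with the white scale and the sprung jaw, bottle pad, V-jaw. Origin: centre of its underside; x to its back, y along the clamp from knob (y = -93 mm) to bottle seat (+55 mm), z up; turned by up to 0.2 rad.
- seat (a point): Centre of the bottle's underside when it stands on the 2 mm rubber pad (68 mm above the worktop) touching both faces of the fixed V-jaw. The V-jaw (43 mm higher than the tray, 66 mm across) lies on the seat's +y side, the sprung jaw on its -y side; front and back (-x, +x) are open for the fingers. Axes as shaker's. On the way the knob is the tallest thing, 164 mm.
- knob_grip (a point): On the vertical axis of the knob, 12 mm below its top, 152 mm above the worktop. All round it is free; the gear head below ends 120 mm up. The rubbing of the slide holds the clamp wherever the knob is left.
- knob: Round black knurled knob, 40 mm diameter, 34 mm tall. Origin: centre of its underside. Clockwise from above closes. A pin in a slot leaves it up to 0.9 rad of free turn (starts anywhere in it) with hardly any torque; then it drives the slide by rack and pinion, 9 mm per rad, against 0.1 to 0.25 N m of rubbing. Once the jaw is on the bottle its spring adds 0.009 N m per N.
- jaw: Sprung jaw on the slide, rubber-faced, 36 x 34 mm; origin: centre of its face, 34 mm above the tray, at first 8 to 17 mm short of the seated bottle. Spring: 8 N at touch plus 1 N per mm of push-back; solid at 13 mm. Its black pointer on the slide's white top (120 mm up) runs towards the knob past lines at 0, 3, 6, 9, 12 mm; the long thick one, 9 mm (17 N), is the set mark.
- dropper_bottle: Bystander: slim amber dropper bottle, 33 mm diameter, 102 mm tall, standing to the right. Origin: centre of its underside.
- timer: Bystander: small white bench timer, 58 x 64 x 16 mm, lying on the papers beside the shaker. Origin: centre of its underside.
There are look-alikes about, which are no part of the job. Leave any purple look-alike of the bottle alone.

How it is judged (in metres and radians):
On the way, in this order (a step that is already met when the one before it is completed fails the run):
1. the bottle stands upright on the pad between the jaws, let go (horizontal distance between bottle and seat below 0.014 m and z of bottle in the frame of seat below 0.004 m and angle between bottle's own z axis and vertical below 0.12 rad and contact force between the fingers and bottle below 0.3 N), for 0.2 s.
2. the sprung jaw is tightened on the bottle while the fingers hold the knob (contact force between jaw and bottle above 12 N and contact force between the fingers and knob above 1 N), for 0.1 s.
At the end, for the whole second after the job is handed in: The bottle stands upright (within 0.12 rad) on the pad, within 5 mm of its seat in the V-jaw, at rest, held by the sprung jaw with 15.5 to 18.5 N, which is the pointer within 1.5 mm of the set mark (contact force between jaw and bottle between 15.5 and 18.5 N and horizontal distance between bottle and seat below 0.005 m and z of bottle in the frame of seat below 0.004 m and angle between bottle's own z axis and vertical below 0.12 rad and linear speed of bottle below 0.02 m/s); the robot touches nothing.
It fails at once if the sprung jaw presses the glass bottle with more than 24 N (contact force between jaw and bottle above 24 N).
It fails at once if the fingers push the sprung jaw with more than 5 N (contact force between the fingers and jaw above 5 N).
It fails at once if the bottle is tipped over (angle between bottle's own z axis and vertical above 0.6 rad).
It fails at once if the dropper bottle or the timer is moved more than 30 mm (distance of any of dropper_bottle, timer from where it was at the start of the episode above 0.03 m).
It also fails if it takes over 66 s, if anything falls off the work surface, if the arm or the gripper's body presses on something with over 40 N, if the wrist force passes 120 N, or if a joint passes its speed limit or range.

## Working session

There is one attempt and no reset: what is moved stays moved. The work goes in short steps, Python scripts to look and compute and a shell command to move; the robot and the scene stay as the last step left them, time stands still between calls to the robot, and variables do not carry over. Pictures are saved under pics/ and viewed, at most 10 in all, crops included, and the job is handed in when it is done.

```bash
ls; mkdir -p pics; cat > h.py <<'E'
import numpy as np, cv2
from cell import manip, optics
def shot(n,name=None):
    p,d=optics.camera(n)
    if name: cv2.imwrite('pics/'+name,cv2.cvtColor(p,cv2.COLOR_RGB2BGR))
    np.savez('/tmp/'+n,p=p,d=d); return p,d
def ray(n,u,v):
    c=optics.calibration(n);K=np.array(c['camera_matrix']);R=np.array(c['R']);t=np.array(c['t']);k=c['k1']
    x,y=(u-K[0,2])/K[0,0],(v-K[1,2])/K[1,1]; a,b=x,y
    for _ in range(30):
        s=1+k*(a*a+b*b); a,b=x/s,y/s
    return -R.T@t, R.T@np.array([a,b,1.])
def onz(n,u,v,z):
    o,r=ray(n,u,v); return o+r*(z-o[2])/r[2]
def pix(n,X):
    c=optics.calibration(n);K=np.array(c['camera_matrix']);X=np.array(c['R'])@np.array(X,float)+np.array(c['t'])
    a=X[:2]/X[2]; a=a*(1+c['k1']*(a@a)); return K[0,0]*a[0]+K[0,2],K[1,1]*a[1]+K[1,2]
E
python3 - <<'E'
from h import *
shot('scene','s1.png');shot('top','t1.png')
print(manip.read_state())
for n in('scene','top'):
  c=optics.calibration(n);print(n,c['camera_matrix'],-np.array(c['R']).T@np.array(c['t']))
E
```

```text
pics
{'clock': 0.1, 'joints': array([-1.21959625e+00,  3.00404525e-01,  1.52147225e+00, -1.45483086e-05,
        1.32072276e+00, -6.66049186e-02]), 'qd': array([ 0.00046215, -0.00083412, -0.00079222, -0.00119046, -0.00035017,
       -0.00115683]), 'effort': array([ 1.40639506e-03, -5.32645333e+01, -3.53281403e+01,  7.09078484e-02,
        2.34941411e-02, -9.20383377e-05]), 'eef_pos': array([ 223.07993804, -502.48422031,  204.9688911 ]), 'eef_rot': array([-3.14058706e+00, -5.29532524e-05,  4.17808574e-01]), 'wrist_force': array([-0.01361422, -0.01867199, -0.08361178]), 'moment': array([-0.00498108,  0.00773901, -0.0118653 ]), 'finger_force': 0.0, 'finger_gap': 93.94051461219998}
scene [[423.5901081    0.         316.93679877]
 [  0.         423.5901081  196.40408349]
 [  0.           0.           1.        ]] [-237.31517041  436.83424643  814.83345028]
top [[404.53044937   0.         324.54214146]
 [  0.         404.53044937 197.12678771]
 [  0.           0.           1.        ]] [389.84133714  35.07648088 978.73773992]
```

View pics/s1.png

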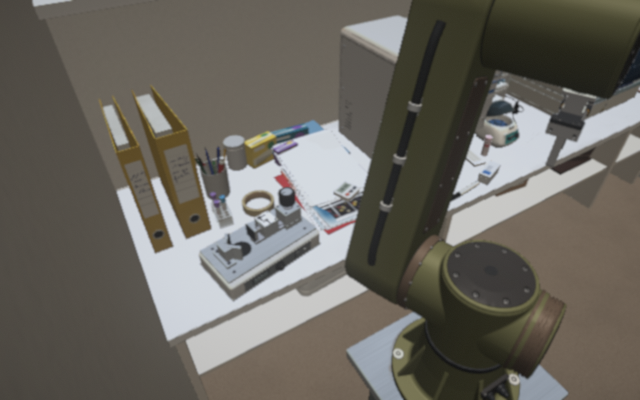

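View pics/t1.png

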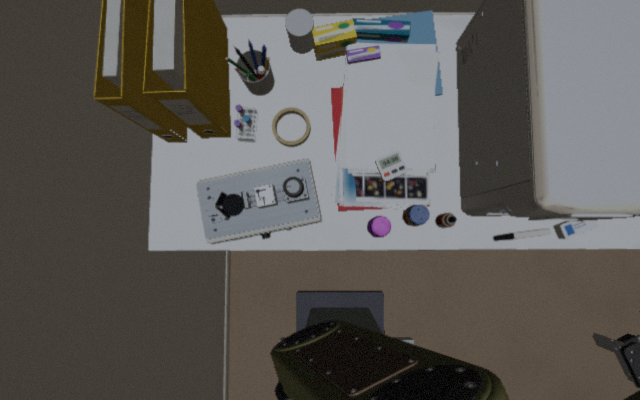

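Top view: the candidates are the blue cap at (417,215), the purple look-alike at (379,227) and the slim dropper at (446,220). The blue cap is the one described. The knob is at about (293,187), the scale at (265,195) and the V-jaw at about (230,204).

```bash
python3 - <<'E'
from h import *
t=cv2.imread('pics/t1.png')
a=cv2.resize(t[155:245,190:325],None,fx=5.9,fy=5.9,interpolation=cv2.INTER_CUBIC)[:380]
b=cv2.resize(t[195:245,360:470],None,fx=4,fy=4,interpolation=cv2.INTER_CUBIC)
o=np.zeros((590,797,3),np.uint8);a=cv2.resize(t[158:245,193:325],(594,392),interpolation=cv2.INTER_CUBIC)
o[:392,:594]=a;o[392:590,:440]=b[:198]
cv2.imwrite('pics/c1.png',o)
p=cv2.cvtColor(t,cv2.COLOR_BGR2HSV);d=np.load('/tmp/top.npz')['d']
m=((p[...,0]>100)&(p[...,0]<125)&(p[...,1]>90)).astype(np.uint8);m[:,:400]=0;m[:200]=0;m[230:]=0;m[:,432:]=0
n,l,s,c=cv2.connectedComponentsWithStats(m)
for i in range(1,n):
  if s[i,4]>20: print(s[i],c[i],onz('top',*c[i],88),d[int(c[i][1]),int(c[i][0])])
for q in [(379,227),(446,220),(293,187)]: print(q,onz('top',*q,{379:88,446:102,293:164}[q[0]]),d[q[1],q[0]])
# tray/body outline
g=((t.min(2)>95)).astype(np.uint8)
E
```

```text
[408 206  19  18 174] [415.89655172 215.15517241] [ 437.16124835 -153.22574968   88.        ] 889.47156
[420 206   8   9  38] [423.86842105 210.21052632] [ 447.93317751 -171.0413096    88.        ] 888.7233
(379, 227) [411.68171857 -71.72897112  88.        ] 886.7028
(446, 220) [ 425.52590637 -214.94145185  102.        ] 898.53345
(293, 187) [491.88856548 110.31643491 164.        ] 825.7896
```

View pics/c1.png

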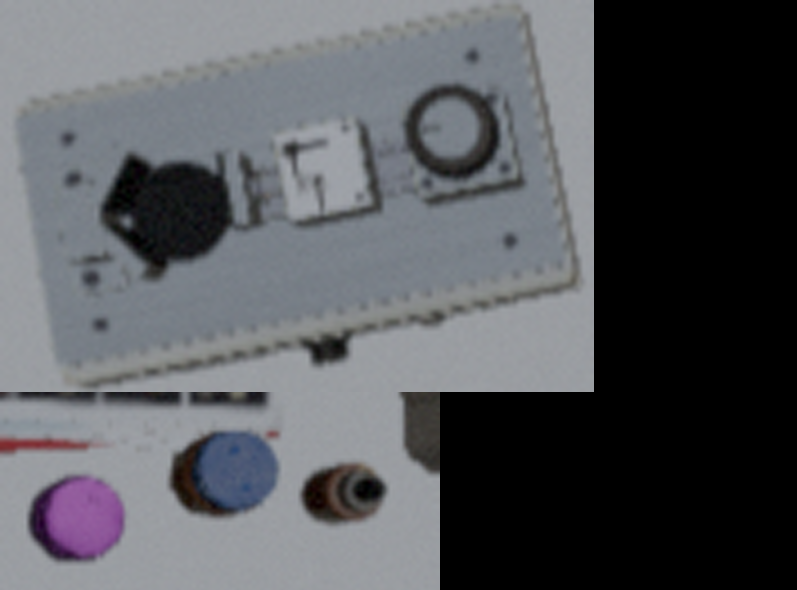

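Crop: the blue cap is centred near (418.5,214.5) and the bottle is wide and amber, with the purple one and the slim dropper separate from it. The pad is at about (233,205), the knob ring at (293,187), and the scale and jaw lie between them.

```bash
python3 - <<'E'
from h import *
f=lambda u,v:(u/4.5+193-.4,v/4.5+158-.4)
print('bottle',onz('top',418.4,214.3,88))
k=onz('top',*f(452,131),164);s=onz('top',*f(181,211),68);print('knob',k,'pad',s,'dist',np.linalg.norm((k-s)[:2]),'yaw',np.arctan2(*( -(s-k)[:2])*[1,-1]))
C=np.array([onz('top',*f(*q),66)[:2] for q in [(17,105),(522,8),(578,285),(72,385)]]);print(C,C.mean(0),[np.linalg.norm(C[i]-C[i-1]) for i in range(4)])
v=C[0]-C[1]+C[3]-C[2];psi=np.arctan2(-v[0],v[1]);print('psi',psi)
y=np.array([-np.sin(psi),np.cos(psi)]);c=C.mean(0);print('seat from body',c+55*y,'knob',c-93*y,'seat from knob',k[:2]+148*y)
d=np.load('/tmp/top.npz')['d']
cal=optics.calibration('top');R=np.array(cal['R']);t=np.array(cal['t']);K=np.array(cal['camera_matrix'])
def P(u,v):
  o,r=ray('top',u,v); return o+r*d[v,u]
print(R.round(2))
for q in [(293,187),(283,187),(303,187),(293,178),(233,205),(231,210),(418,214),(265,193)]: print(q,P(*q).round(1))
E
```

```text
bottle [ 439.00672848 -158.77323539   88.        ]
knob [492.47928962 110.22747276 164.        ] pad [464.93820093 255.79009237  68.        ] dist 148.14515784537977 yaw 0.186993958960251
[[519.77668298 341.1758075 ]
 [567.65304343  83.74967202]
 [426.62798976  55.86362055]
 [377.96203053 309.73765788]] [473.00493667 197.63168949] [np.float64(145.2575399122906), np.float64(261.84033515557405), np.float64(143.7556872936971), np.float64(258.4964263102044)]
psi 0.18662021018651911
seat from body [462.80029966 251.67672056] knob [490.26005016 106.24645513] seat from knob [465.01953912 255.65773819]
[[-0.01 -1.   -0.01]
 [-1.    0.01 -0.1 ]
 [ 0.1   0.01 -1.  ]]
(293, 187) [492.4 110.7 160. ]
(283, 187) [492.4 131.  160.8]
(303, 187) [492.6  90.4 157.3]
(293, 178) [510.4 110.4 163.9]
(233, 205) [463.8 255.3  68.3]
(231, 210) [452.4 259.6  68.5]
(418, 214) [ 439.7 -157.8   88.4]
(265, 193) [485.  174.6 119. ]
```

```bash
python3 -m crank '[[100,27,-37,0,0,0,-0.134],[100,54,-74,0,0,0,-0.268],[100,81,-111,0,0,0,-0.402],[100,107,-147,0,0,0,-0.536],[100,134,-184,0,0,0,-0.67],[100,161,-221,0,0,0,-0.804],[100,188,-258,0,0,0,-0.938],[100,225,-250,0,0,0,-1.072],[100,262,-242,0,0,0,-1.206],[100,300,-235,0,0,0,-1.34]]' 40
python3 - <<'E'
from h import *
s=manip.read_state();print(s['eef_pos'],s['eef_rot'],s['joints'])
E
```

```text
clock: 1.1
eef_pos: [403.4, -165.3, 205.6]
eef_rot: [3.141, 0.0, 1.764]
wrist_force: [0.5, -1.3, 0.7]
finger_gap: 94.0
finger_force: 0.0
[ 403.38194056 -165.33482695  205.58953135] [3.14112548e+00 4.57436865e-04 1.76372368e+00] [-4.72996547e-01  4.19309820e-02  1.82281669e+00 -7.42898787e-05
  1.27619502e+00 -6.65902457e-01]
```

```bash
python3 -m crank '[[100,0,37,0,0,0,0],[100,0,37,40,0,0,0],[100,0,37,85,0,0,0],[100,0,37,85,0,0,0]]'
python3 - <<'E'
from h import *
s=manip.read_state();print(s['eef_pos'],s['eef_rot'])
p,d=shot('top');cv2.imwrite('pics/t2.png',cv2.cvtColor(cv2.resize(p[150:270,330:490],None,fx=4,fy=4,interpolation=cv2.INTER_CUBIC),cv2.COLOR_RGB2BGR))
E
```

```text
clock: 1.5
eef_pos: [435.8, -158.0, 115.9]
eef_rot: [-3.134, -0.005, 1.758]
wrist_force: [0.5, 0.9, 0.3]
finger_gap: 94.2
finger_force: 0.0
[ 435.82378893 -158.00217029  115.88726127] [-3.13405017 -0.00527508  1.75811715]
```

View pics/t2.png

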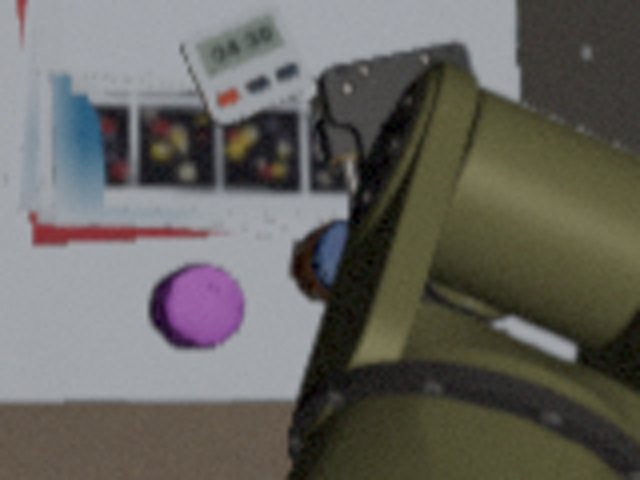

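The picture shows the gripper over the blue cap, with the purple bottle and the timer undisturbed. I'll descend and grip.

```bash
python3 -m crank '[[100,0,0,30,0,0,0],[100,0,0,60,0,0,0],[100,0,0,65,0,0,0],[100,0,0,65,0,0,0],[45,0,0,65,0,0,0],[30,0,0,65,0,0,0],[30,0,0,65,0,0,0],[30,0,0,65,0,0,0],[30,0,0,65,0,0,0],[30,0,0,65,0,0,0]]' 30
python3 - <<'E'
from h import *
s=manip.read_state();print(s['eef_pos'],s['eef_rot'],s['finger_gap'],s['finger_force'])
E
```

```text
clock: 2.55
eef_pos: [438.4, -159.3, 55.5]
eef_rot: [3.141, 0.0, 1.758]
wrist_force: [1.5, 0.4, 1.3]
finger_gap: 49.6
finger_force: 0.4
[ 438.39663944 -159.28722313   55.53679268] [3.14149302e+00 3.59544677e-05 1.75780882e+00] 49.59499161261016 0.35306257908814587
```

```bash
python3 -m crank '[[30,0,0,0,0,0,0],[30,0,0,0,0,0,0],[30,0,0,0,0,0,0],[30,0,0,-20,0,0,0],[30,0,0,-60,0,0,0],[30,0,0,-105,0,0,0],[30,0,0,-150,0,0,0],[30,0,0,-190,0,0,0],[30,0,0,-190,0,0,0]]' 30
python3 - <<'E'
from h import *
s=manip.read_state();print(s['eef_pos'],s['eef_rot'],s['finger_gap'],s['finger_force'])
x,y,_=s['eef_pos'];a=s['eef_rot'][2]
d=np.array([465.0,255.0])-[x,y];print('tool dx,dy',d@[np.cos(a),np.sin(a)],d@[np.sin(a),-np.cos(a)])
E
```

```text
clock: 3.45
eef_pos: [439.8, -159.9, 250.4]
eef_rot: [3.135, 0.005, 1.758]
wrist_force: [1.1, 1.3, -1.8]
finger_gap: 45.5
finger_force: 30.0
[ 439.75161881 -159.91265159  250.39414709] [3.13495386 0.00467076 1.757806  ] 45.4696139446413 29.988623742247
tool dx,dy 402.98426340934986 101.94936316124839
```

```bash
python3 -m crank '[[30,30,8,0,0,0,0],[30,75,19,0,0,0,0],[30,120,31,0,0,0,0],[30,165,42,0,0,0,0],[30,210,54,0,0,0,0],[30,255,66,0,0,0,0],[30,300,77,0,0,0,0],[30,345,89,0,0,0,0],[30,385,99,0,0,0,0],[30,401,103,0,0,0,0]]' && python3 -m crank '[[30,0,0,0,0,0,0],[30,0,0,30,0,0,0],[30,0,0,60,0,0,0],[30,0,0,60,0,0,0],[30,0,0,60,0,0,0]]'
python3 - <<'E'
from h import *
s=manip.read_state();print(s['eef_pos'],s['eef_rot'],s['finger_gap'],s['finger_force'])
p,d=shot('scene');cv2.imwrite('pics/s2.png',cv2.cvtColor(cv2.resize(p[150:310,180:340],None,fx=3.5,fy=3.5,interpolation=cv2.INTER_CUBIC),cv2.COLOR_RGB2BGR))
E
```

```text
clock: 4.45
eef_pos: [464.3, 256.7, 244.0]
eef_rot: [-3.14, 0.0, 1.76]
wrist_force: [0.1, -0.9, -1.9]
finger_gap: 45.5
finger_force: 30.0
clock: 4.95
eef_pos: [465.3, 252.9, 186.1]
eef_rot: [-3.141, 0.0, 1.757]
wrist_force: [0.5, -0.4, -0.5]
finger_gap: 45.4
finger_force: 30.0
[465.27534027 252.92652132 186.06799738] [-3.14131038e+00  1.94258229e-04  1.75677823e+00] 45.360439104230416 29.988575045135804
```

View pics/s2.png

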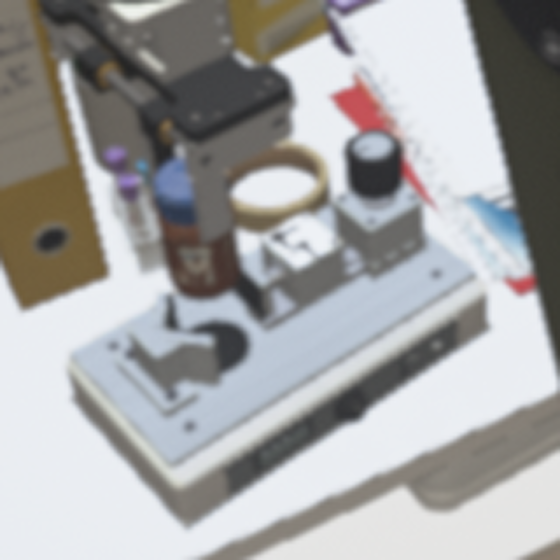

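The bottle hangs upright over the pad, between the V-jaw and the sprung jaw. I'll lower it.

```bash
python3 -m crank '[[30,0,0,25,0,0,0],[30,0,0,45,0,0,0],[30,0,0,55,0,0,0],[30,0,0,58,0,0,0],[30,0,0,58,0,0,0],[30,0,0,60,0,0,0],[30,0,0,60,0,0,0]]' && python3 -m crank '[[30,0,0,1,0,0,0],[30,0,0,1,0,0,0]]'  && python3 -m crank '[[30,0,0,1,0,0,0],[30,0,0,1,0,0,0]]'
```

```text
clock: 5.7
eef_pos: [465.3, 254.0, 126.0]
eef_rot: [3.141, -0.0, 1.758]
wrist_force: [0.4, -0.7, -2.4]
finger_gap: 45.7
finger_force: 30.0
clock: 5.9
eef_pos: [465.0, 253.9, 124.6]
eef_rot: [3.141, -0.0, 1.758]
wrist_force: [-0.0, -0.4, -1.0]
finger_gap: 45.5
finger_force: 30.0
clock: 6.1
eef_pos: [465.1, 253.9, 123.5]
eef_rot: [3.141, -0.0, 1.758]
wrist_force: [0.4, 0.2, -0.5]
finger_gap: 45.2
finger_force: 30.0
```

```bash
python3 -m crank '[[30,0,0,0.7,0,0,0],[30,0,0,0.7,0,0,0]]' && python3 -m crank '[[30,0,0,0.7,0,0,0],[30,0,0,0.7,0,0,0]]'
```

```text
clock: 6.3
eef_pos: [465.2, 254.0, 123.4]
eef_rot: [3.141, -0.0, 1.758]
wrist_force: [-0.7, -0.3, 6.2]
finger_gap: 45.4
finger_force: 30.0
clock: 6.5
eef_pos: [465.5, 254.1, 123.1]
eef_rot: [3.14, -0.0, 1.758]
wrist_force: [-1.0, -0.3, 9.5]
finger_gap: 45.2
finger_force: 30.0
```

Contact with the pad. I'll release and go straight up.

```bash
python3 -m crank '[[70,0,0,0,0,0,0],[100,0,0,0,0,0,0],[100,0,0,0,0,0,0],[100,0,0,0,0,0,0],[100,0,0,0,0,0,0],[100,0,0,-20,0,0,0],[100,0,0,-60,0,0,0],[100,0,0,-100,0,0,0],[100,0,0,-100,0,0,0]]' && python3 -m crank '[[100,-50,0,0,0,0,0],[100,-100,0,0,0,0,0],[100,-148,0,0,0,0,0],[100,-148,0,0,0,0,0]]'
python3 - <<'E'
from h import *
s=manip.read_state();print(s['eef_pos'],s['eef_rot'],s['joints'])
p,d=shot('top');q,_=shot('scene')
a=cv2.resize(p[155:245,190:325],None,fx=3.4,fy=3.4,interpolation=cv2.INTER_CUBIC);b=cv2.resize(q[150:310,190:330],None,fx=2.4,fy=3,interpolation=cv2.INTER_CUBIC)
o=np.zeros((600,800,3),np.uint8);o[:a.shape[0],:a.shape[1]]=a;o[:b.shape[0],460:460+b.shape[1]]=b
cv2.imwrite('pics/c3.png',o[...,::-1])
E
```

```text
clock: 7.4
eef_pos: [466.6, 254.6, 227.3]
eef_rot: [3.134, -0.002, 1.758]
wrist_force: [-0.4, 0.4, -0.5]
finger_gap: 94.0
finger_force: 0.0
clock: 7.8
eef_pos: [493.1, 104.1, 221.5]
eef_rot: [-3.141, 0.001, 1.753]
wrist_force: [0.1, -0.4, 0.4]
finger_gap: 94.1
finger_force: 0.0
[493.09055179 104.12087979 221.54914245] [-3.14115412e+00  7.00272611e-04  1.75299310e+00] [ 1.35802030e-01  1.84398473e-01  1.62622071e+00 -7.40993435e-04
  1.33137912e+00 -4.62187287e-02]
```

View pics/c3.png

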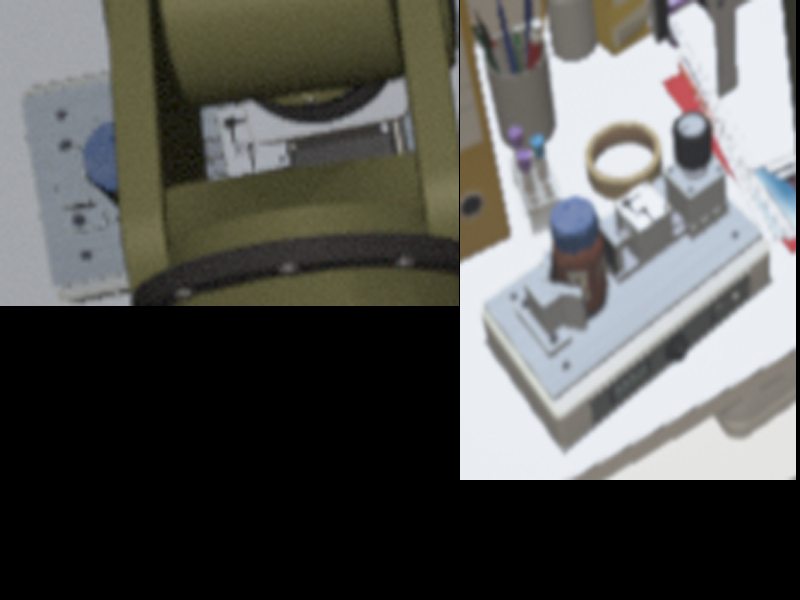

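Scene view: the bottle stands upright on the pad against the V-jaw (cap at crop (575,215)), with the jaw clear of it. Next I pre-rotate counter-clockwise above the knob, then go down.

```bash
python3 -m crank '[[100,1.6,0,0,0,0,-0.14],[100,1.6,0,0,0,0,-0.28],[100,1.6,0,0,0,0,-0.42],[100,1.6,0,0,0,0,-0.56],[100,1.6,0,0,0,0,-0.7],[100,1.6,0,0,0,0,-0.84],[100,1.6,0,0,0,0,-0.98],[100,1.6,0,0,0,0,-1.12],[100,1.6,0,0,0,0,-1.26],[100,1.6,0,0,0,0,-1.4]]' && python3 -m crank '[[100,0,0,0,0,0,-0.14],[100,0,0,0,0,0,-0.28],[100,0,0,0,0,0,-0.42],[100,0,0,0,0,0,-0.56],[100,0,0,0,0,0,-0.7],[100,0,0,30,0,0,-0.7],[100,0,0,60,0,0,-0.7],[100,0,0,89,0,0,-0.7],[100,0,0,89,0,0,-0.7],[100,0,0,89,0,0,-0.7]]'
python3 - <<'E'
from h import *
s=manip.read_state();print(s['eef_pos'],s['eef_rot'],s['joints'],s['moment'])
E
```

```text
clock: 8.9
eef_pos: [491.9, 111.5, 221.7]
eef_rot: [3.141, -0.001, -3.118]
wrist_force: [0.2, -0.1, 0.4]
finger_gap: 94.2
finger_force: 0.0
clock: 9.9
eef_pos: [492.2, 111.0, 133.6]
eef_rot: [3.141, -0.0, -2.424]
wrist_force: [0.4, 0.4, 0.4]
finger_gap: 94.1
finger_force: 0.0
[492.23455611 110.97669798 133.6096785 ] [ 3.14135717e+00 -1.72338927e-04 -2.42406070e+00] [ 1.49092615e-01  2.73502216e-01  1.73156350e+00  1.16478062e-04
  1.13679894e+00 -2.13928464e+00] [ 0.12962003 -0.16292345  0.05170066]
```

```bash
python3 -m crank '[[60,0,0,0,0,0,0],[30,0,0,0,0,0,0],[30,0,0,0,0,0,0],[30,0,0,0,0,0,0],[30,0,0,0,0,0,0],[30,0,0,0,0,0,0],[30,0,0,0,0,0,0],[30,0,0,0,0,0,0],[30,0,0,0,0,0,0],[30,0,0,0,0,0,0]]' 40
cat > m.py <<'E'
from h import *
import sys
M=[];E=[];Y=[]
for _ in range(int(sys.argv[1]) if len(sys.argv)>1 else 4):
    s=manip.read_state();M.append(s['moment'].round(3));E.append(s['effort'][5]);Y.append(s['joints'][5]);optics.camera('top')
print('q6',np.mean(Y).round(4),'M',np.mean(M,0).round(3),'sd',np.std(M,0).round(3),'eff6',np.mean(E).round(4),'gap',s['finger_gap'].round(1),'F',s['finger_force'])
E
python3 m.py
```

```text
clock: 10.9
eef_pos: [492.4, 109.8, 133.1]
eef_rot: [-3.141, 0.0, -2.425]
wrist_force: [1.2, -2.8, 0.3]
finger_gap: 39.1
finger_force: 40.0Traceback (most recent call last):
  File "m.py", line 6, in <module>
    print('q6',np.mean(Y).round(4),'M',np.mean(M,0).round(3),'sd',np.std(M,0).round(3),'eff6',np.mean(E).round(4),'gap',s['finger_gap'].round(1),'F',s['finger_force'])
                                                                                                                        ^^^^^^^^^^^^^^^^^^^^^
AttributeError: 'float' object has no attribute 'round'
```

```bash
sed -i "s/s\['finger_gap'\].round(1)/round(s['finger_gap'],1)/" m.py; Q='grep -E force'; python3 m.py 3
python3 -m crank '[[30,0,0,0,0,0,0.1],[30,0,0,0,0,0,0.2],[30,0,0,0,0,0,0.2]]'|$Q; python3 m.py 3
python3 -m crank '[[30,0,0,0,0,0,0.1],[30,0,0,0,0,0,0.2],[30,0,0,0,0,0,0.2]]'|$Q; python3 m.py 3
python3 -m crank '[[30,0,0,0,0,0,0.1],[30,0,0,0,0,0,0.2],[30,0,0,0,0,0,0.2]]'|$Q; python3 m.py 3
python3 -m crank '[[30,0,0,0,0,0,0.1],[30,0,0,0,0,0,0.2],[30,0,0,0,0,0,0.2]]'|$Q; python3 m.py 3
```

```text
q6 -2.1397 M [-0.688 -0.611 -0.024] sd [0.055 0.032 0.037] eff6 -0.019 gap 39.2 F 39.99773561954498
wrist_force: [0.7, -0.5, 2.1]
finger_force: 40.0
q6 -1.9408 M [ 0.006 -0.2   -0.052] sd [0.062 0.045 0.002] eff6 1.017 gap 39.2 F 39.998465180397034
wrist_force: [-1.0, 4.8, 3.4]
finger_force: 40.0
q6 -1.7424 M [ 1.166  0.336 -0.004] sd [0.069 0.018 0.006] eff6 0.9758 gap 39.6 F 39.99832570552826
wrist_force: [-2.3, 8.8, 3.4]
finger_force: 40.0
q6 -1.5427 M [1.906 0.423 0.069] sd [0.031 0.02  0.032] eff6 0.8764 gap 39.5 F 39.99867796897888
wrist_force: [-2.0, 12.4, 3.5]
finger_force: 40.0
q6 -1.3428 M [2.625 0.337 0.103] sd [0.012 0.03  0.027] eff6 0.8854 gap 39.4 F 39.998931884765625
```

```bash
Q='grep -E wrist'; python3 -m crank '[[30,0,1,0,0,0,0],[30,0,1,0,0,0,0]]'|$Q; python3 m.py 3
python3 -m crank '[[30,0,0,0,0,0,0.1],[30,0,0,0,0,0,0.1]]'|$Q; python3 m.py 4
python3 - <<'E'
from h import *
s=manip.read_state();print(s['eef_pos'],s['eef_rot'])
q,_=shot('scene');print(pix('scene',[484,170,120]))
u,v=map(int,pix('scene',[484,165,120]))
cv2.imwrite('pics/s4.png',cv2.resize(q[v-45:v+45,u-60:u+60],None,fx=6,fy=6,interpolation=cv2.INTER_CUBIC)[...,::-1])
E
```

```text
wrist_force: [-3.8, 4.7, 3.8]
q6 -1.3419 M [1.345 0.548 0.073] sd [0.011 0.024 0.019] eff6 0.0525 gap 39.5 F 39.99879240989685
wrist_force: [-2.3, 7.3, 3.6]
q6 -1.2408 M [1.709 0.476 0.082] sd [0.015 0.016 0.061] eff6 0.6341 gap 39.5 F 39.99831676483154
[491.99851565 111.84048884 133.08748775] [ 3.14021564e+00 -8.64453501e-04  2.96203404e+00]
(np.float64(267.91619122529255), np.float64(215.276842016774))
```

View pics/s4.png

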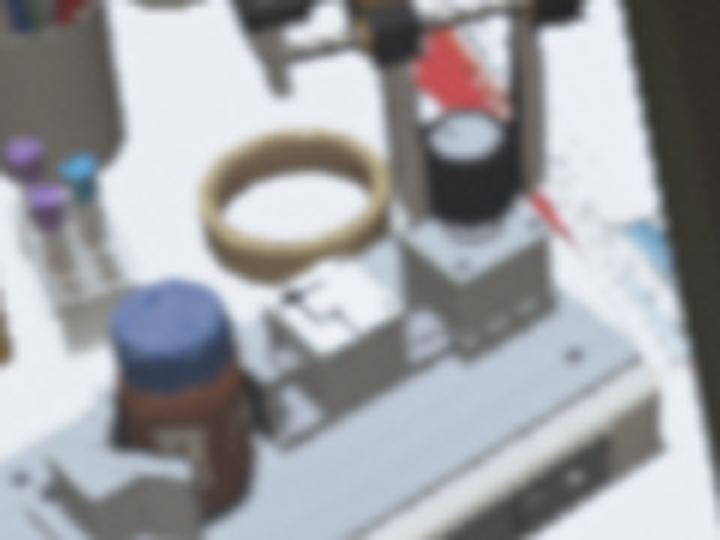

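The crop shows the fingers on the knob, the bottle upright, and the white scale block at crop (340,305). I'll go on in 0.1 rad steps, logging moment and images.

```bash
cat > l.py <<'E'
from h import *
import os,glob
os.makedirs('log',exist_ok=True);M=[];I=[];E=[]
for _ in range(3):
    s=manip.read_state();M.append(s['moment']);E.append(s['effort'][5]);q,_=optics.camera('scene');I.append(q[160:290,190:340].astype(float))
n=len(glob.glob('log/*'))
np.savez(f'log/{n:03d}',M=np.array(M),q=s['joints'][5],I=np.mean(I,0))
print('q6 %.3f Mz %.3f eff %.2f wf %s pos %s'%(s['joints'][5],np.mean(M,0)[2],np.mean(E),s['wrist_force'].round(1),s['eef_pos'].round(1)))
E
python3 l.py; python3 -m crank '[[30,0,0,0,0,0,0.1],[30,0,0,0,0,0,0.1]]'>/dev/null; python3 l.py
python3 -m crank '[[30,0,0,0,0,0,0.1],[30,0,0,0,0,0,0.1]]'>/dev/null; python3 l.py
python3 -m crank '[[30,0,0,0,0,0,0.1],[30,0,0,0,0,0,0.1]]'>/dev/null; python3 l.py
python3 -m crank '[[30,0,0,0,0,0,0.1],[30,0,0,0,0,0,0.1]]'>/dev/null; python3 l.py
python3 -m crank '[[30,0,0,0,0,0,0.1],[30,0,0,0,0,0,0.1]]'>/dev/null; python3 l.py
```

```text
q6 -1.242 Mz 0.051 eff 0.05 wf [-4.3  6.6  3.1] pos [492.  111.8 133.1]
q6 -1.142 Mz 0.102 eff 0.83 wf [-3.1 10.1  3. ] pos [492.1 112.1 133.1]
q6 -1.042 Mz 0.068 eff 0.83 wf [-1.7 11.5  2.7] pos [492.1 112.3 133.1]
q6 -0.942 Mz 0.113 eff 0.84 wf [-1.  12.3  1.3] pos [492.3 112.5 133.1]
q6 -0.842 Mz 0.113 eff 0.84 wf [-0.2 13.6  0.4] pos [492.4 112.6 133.1]
q6 -0.742 Mz 0.129 eff 0.87 wf [ 1.8 16.1 -0.3] pos [492.5 112.8 133.1]
```

```bash
python3 -m crank '[[30,1.3,1.6,0,0,0,0.1],[30,1.3,1.6,0,0,0,0.1]]'>/dev/null; python3 l.py
python3 -m crank '[[30,0,0,0,0,0,0.1],[30,0,0,0,0,0,0.1]]'>/dev/null; python3 l.py
python3 -m crank '[[30,0,0,0,0,0,0.1],[30,0,0,0,0,0,0.1]]'>/dev/null; python3 l.py
python3 -m crank '[[30,0,0,0,0,0,0.1],[30,0,0,0,0,0,0.1]]'>/dev/null; python3 l.py
cat > a.py <<'E'
from h import *
import glob
F=[np.load(f) for f in sorted(glob.glob('log/*'))]
g=[cv2.GaussianBlur(f['I'].mean(2).astype(np.float32),(0,0),.8) for f in F]
def pc(a,b,x0,x1,y0,y1):
    w=cv2.createHanningWindow((x1-x0,y1-y0),cv2.CV_32F);return np.round(cv2.phaseCorrelate(a[y0:y1,x0:x1],b[y0:y1,x0:x1],w)[0],2)
u0,v0=pix('scene',[484,170,120]);u,v=int(u0)-190,int(v0)-160
a,b=np.array(pix('scene',[484,170,120])),np.array(pix('scene',[484-.186*10,170+9.83,120]));print('px per 10mm',b-a,'block at',u,v)
cu,cv=[int(z) for z in np.array(pix('scene',[465,254,150]))-[190,160]]
for f,i in zip(F,g): print('%.3f %.3f'%(f['q'],f['M'][:,2].mean()),pc(g[0],i,u-16,u+16,v-12,v+14),'cap',pc(g[0],i,cu-16,cu+16,cv-16,cv+16))
E
python3 a.py
```

```text
q6 -0.638 Mz 0.153 eff 1.04 wf [2.7 3.2 0.2] pos [492.6 113.3 133.1]
q6 -0.538 Mz 0.174 eff 0.91 wf [ 4.2  6.1 -0.4] pos [492.8 113.4 133.1]
q6 -0.438 Mz 0.156 eff 0.92 wf [ 5.5  7.4 -2. ] pos [493.  113.5 133.1]
q6 -0.338 Mz 0.210 eff 0.93 wf [ 7.5  7.4 -3.4] pos [493.2 113.7 133.2]
px per 10mm [-3.36365547  1.87451376] block at 77 55
-1.242 0.051 [-0.   0.5] cap [-0. -0.]
-1.142 0.102 [-0.12  0.56] cap [-1.36  0.44]
-1.042 0.068 [-0.24  0.82] cap [-119.5    97.89]
-0.942 0.113 [-0.3   0.94] cap [  8.63 -11.18]
-0.842 0.113 [-0.36  1.11] cap [ 7.39 -8.72]
-0.742 0.129 [-0.34  1.1 ] cap [ 6.23 -5.93]
-0.638 0.153 [-0.54  1.14] cap [ 6.15 -5.39]
-0.538 0.174 [-0.49  1.15] cap [ -3.15 -10.34]
-0.438 0.156 [-0.57  1.06] cap [ 14.6  -29.15]
-0.338 0.210 [-0.38  1.09] cap [-3.12 -9.63]
```

```bash
python3 - <<'E'
from h import *
import glob
F=[np.load(f)['I'] for f in sorted(glob.glob('log/*'))]
T=[cv2.resize(F[i][28:78,40:105].clip(0,255).astype(np.uint8),(390,300),interpolation=cv2.INTER_CUBIC) for i in (0,3,6,9)]
cv2.imwrite('pics/c5.png',np.vstack([np.hstack(T[:2]),np.hstack(T[2:])])[...,::-1])
E
```

```text
(no output)
```

View pics/c5.png

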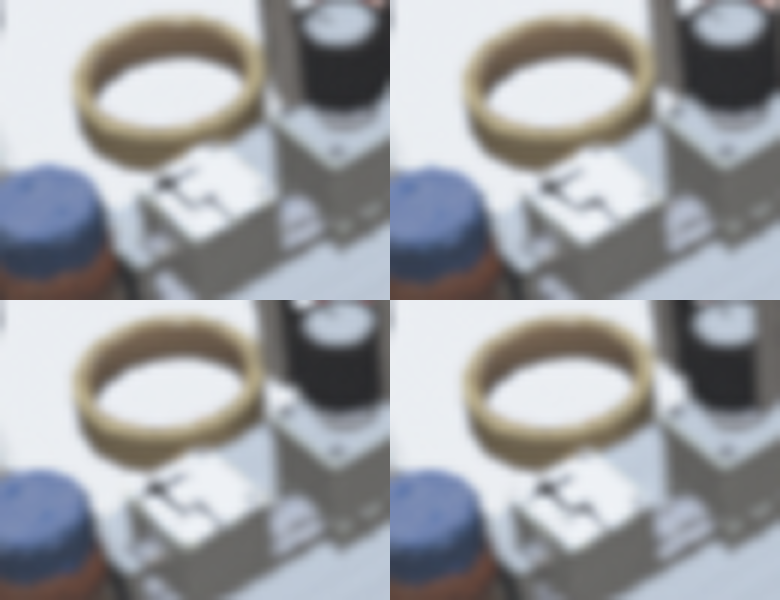

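The four frames show the pointer tip at (155,184)→(147,188)→(142,190)→(145,187) and the block's front corner at (200,240)→(195,245)→(190,247)→(190,247). The block advanced left, then slowed or stopped. I'll track it to sub-pixel.

```bash
cat > b.py <<'E'
from h import *
import glob
F=[np.load(f) for f in sorted(glob.glob('log/*'))]
g=[cv2.resize(f['I'].mean(2).clip(0,255).astype(np.uint8),None,fx=6,fy=6,interpolation=cv2.INTER_CUBIC) for f in F]
P=np.float32([[200,240],[162,184],[225,212],[205,200],[270,198],[50,235],[170,140]])+np.float32([240,168])
e=np.array([-3.36,1.87]);e2=e@e/10
p=P.copy()[:,None]
for i in range(len(g)):
    if i: p,st,_=cv2.calcOpticalFlowPyrLK(g[i-1],g[i],p,None,winSize=(31,31),maxLevel=1)
    d=(p[:,0]-P)/6
    print('%.3f Mz %.3f'%(F[i]['q'],F[i]['M'][:,2].mean()),'mm front,pointer,mark,mark2,rcorner,cap,ring:',(d@e/e2).round(1))
E
python3 b.py
```

```text
-1.242 Mz 0.051 mm front,pointer,mark,mark2,rcorner,cap,ring: [0. 0. 0. 0. 0. 0. 0.]
-1.142 Mz 0.102 mm front,pointer,mark,mark2,rcorner,cap,ring: [0.3 0.5 0.1 0.3 0.8 0.1 0. ]
-1.042 Mz 0.068 mm front,pointer,mark,mark2,rcorner,cap,ring: [2.  1.9 2.1 2.2 0.7 0.9 0.1]
-0.942 Mz 0.113 mm front,pointer,mark,mark2,rcorner,cap,ring: [2.1 2.7 2.1 2.1 1.  1.8 0.1]
-0.842 Mz 0.113 mm front,pointer,mark,mark2,rcorner,cap,ring: [3.6 3.5 3.8 3.8 1.2 3.6 0. ]
-0.742 Mz 0.129 mm front,pointer,mark,mark2,rcorner,cap,ring: [3.8 4.3 4.1 4.  1.5 4.7 0.1]
-0.638 Mz 0.153 mm front,pointer,mark,mark2,rcorner,cap,ring: [5.1 4.4 5.8 5.6 1.8 5.  0. ]
-0.538 Mz 0.174 mm front,pointer,mark,mark2,rcorner,cap,ring: [5.8 4.5 6.1 6.  1.7 5.  0.1]
-0.438 Mz 0.156 mm front,pointer,mark,mark2,rcorner,cap,ring: [ 7.   4.5  7.6  7.   2.3  4.8 -0.2]
-0.338 Mz 0.210 mm front,pointer,mark,mark2,rcorner,cap,ring: [ 7.5  4.6  7.9  7.3  2.5  4.6 -0.2]
```

Tracking: the bottle slid about 4.5 mm into the V and stopped near q6 ≈ -0.68, where spring compression began (now about 3 mm). The set mark should therefore come at about q6 ≈ +0.32. I'll continue.

```bash
python3 -m crank '[[30,0.4,1.3,0,0,0,0.1],[30,0.4,1.3,0,0,0,0.1]]'>/dev/null; python3 l.py
python3 -m crank '[[30,0,0,0,0,0,0.1],[30,0,0,0,0,0,0.1]]'>/dev/null; python3 l.py
python3 -m crank '[[30,0,0,0,0,0,0.1],[30,0,0,0,0,0,0.1]]'>/dev/null; python3 l.py
python3 -m crank '[[30,0,0,0,0,0,0.1],[30,0,0,0,0,0,0.1]]'>/dev/null; python3 l.py
python3 -m crank '[[30,0,0,0,0,0,0.1],[30,0,0,0,0,0,0.1]]'>/dev/null; python3 l.py
python3 b.py|tail -6
```

```text
q6 -0.237 Mz 0.186 eff 1.07 wf [2.9 2.  1.1] pos [493.5 113.9 133.1]
q6 -0.135 Mz 0.199 eff 0.94 wf [ 5.6  2.8 -0.1] pos [493.7 114.  133.1]
q6 -0.035 Mz 0.214 eff 0.95 wf [ 7.1  2.  -0.8] pos [493.9 114.  133.1]
q6 0.065 Mz 0.205 eff 0.96 wf [ 8.9  1.7 -3.3] pos [494.2 114.1 133.2]
q6 0.165 Mz 0.238 eff 0.97 wf [11.6  2.7 -4.2] pos [494.4 114.  133.2]
-0.338 Mz 0.210 mm front,pointer,mark,mark2,rcorner,cap,ring: [ 7.5  4.6  7.9  7.3  2.5  4.6 -0.2]
-0.237 Mz 0.186 mm front,pointer,mark,mark2,rcorner,cap,ring: [ 8.7  4.7  9.5  8.6  2.6  4.6 -0.4]
-0.135 Mz 0.199 mm front,pointer,mark,mark2,rcorner,cap,ring: [ 9.7  4.7 10.   8.7  3.2  4.7 -0.9]
-0.035 Mz 0.214 mm front,pointer,mark,mark2,rcorner,cap,ring: [10.6  4.7 11.2  9.9  3.5  4.8 -1.4]
0.065 Mz 0.205 mm front,pointer,mark,mark2,rcorner,cap,ring: [11.4  4.7 11.9  9.6  3.7  4.7 -1.5]
0.165 Mz 0.238 mm front,pointer,mark,mark2,rcorner,cap,ring: [12.5  4.9 13.2 10.8  3.9  4.7 -1.7]
```

```bash
python3 -m crank '[[30,0,0.8,0,0,0,0.07],[30,0,0.8,0,0,0,0.14],[30,0,0.8,0,0,0,0.14]]'>/dev/null; python3 l.py; python3 b.py|tail -1
python3 - <<'E'
from h import *
import glob
F=np.load(sorted(glob.glob('log/*'))[-1])['I']
cv2.imwrite('pics/c6.png',cv2.resize(F[46:74,52:90].clip(0,255).astype(np.uint8),(760,560),interpolation=cv2.INTER_CUBIC)[...,::-1])
E
```

```text
q6 0.304 Mz 0.236 eff 0.83 wf [ 8.   2.8 -2.5] pos [494.8 114.  133.1]
0.304 Mz 0.236 mm front,pointer,mark,mark2,rcorner,cap,ring: [13.2  4.8 13.8 11.   4.6  4.7 -2.4]
```

View pics/c6.png

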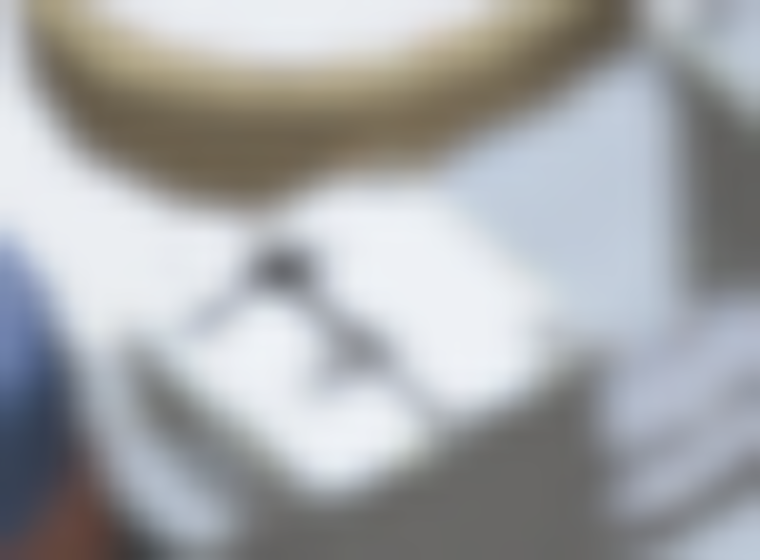

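The crop shows the pointer's dark tip at (285,268) on the long set mark, which runs from there to (440,415). This agrees with the 9 mm angle estimate. I'll let go and rise.

```bash
python3 -m crank '[[60,0,0,0,0,0,0],[100,0,0,0,0,0,0],[100,0,0,0,0,0,0],[100,0,0,0,0,0,0],[100,0,0,0,0,0,0],[100,0,0,-30,0,0,0],[100,0,0,-70,0,0,0],[100,0,0,-100,0,0,0],[100,0,0,-100,0,0,0],[100,0,0,-100,0,0,0]]'; python3 l.py; python3 b.py|tail -1
```

```text
clock: 20.35
eef_pos: [494.0, 114.0, 232.9]
eef_rot: [3.141, -0.0, 1.418]
wrist_force: [0.6, -0.8, -0.3]
finger_gap: 94.0
finger_force: 0.0
q6 0.307 Mz 0.012 eff -0.00 wf [ 0.4  0.1 -0.9] pos [493.6 113.9 231.8]
0.307 Mz 0.012 mm front,pointer,mark,mark2,rcorner,cap,ring: [13.2  4.8 13.8 11.1  4.6  4.7 -2.2]
```

```bash
python3 -c "
from cell import manip; print(manip.sign_off())"
```

```text
the job is handed in; nothing more can be done
None
```

The job is handed in: the amber bottle stands in the V-jaw, the pointer looks to be at the 9 mm set mark (within about 1 mm in the camera image), and the knob is released. The sign-off gave no verdict, and the clamp force itself wasn't measured.

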